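# Stand the fallen bookend back up against the sample cases

## Robot

A 6-joint arm with a two-finger parallel gripper is mounted at the origin on the work surface. World frame = base frame: x ahead of the robot, y to its left, z up, the work surface at z = 0. Lengths are in mm, angles in rad, forces in N, time in s.
With the tool pointing down it reaches from about 300 to 775 mm from the base axis. Payload 14.6 kg.
Tool frame: the origin (TCP) lies midway between the tips of the shut fingers; the grasp point (between the pads) lies manip.grasp_offset behind it (manip.grasp_offset is the distance from the TCP to the grasp point, in mm); z points along the fingers, y is the direction in which the jaws open and shut (so a half turn about z gives the same grasp; the last joint's range is limited). The gripper opens to 94 mm and grips with 3 to 60 N. Pads are 16 mm wide; open, the fingers measure 119 mm over their backs; the gripper's body (75 mm by 177 mm) begins 78 mm behind the grasp point.
Start: joints at [1.229, 0.3, 1.521, -0, 1.321, -0.067], TCP at [149.243, 529.354, 205.446] pointing down, gripper open.
Joint ranges: [-3.03, 3.03], [-0.79, 2.21], [0.23, 2.52], [-1.04, 4.18], [0, 3.07], [-2.55, 2.55]. Speed limits (rad/s): [2.22, 2.22, 2.57, 3.14, 3.14, 3.14].

## Interface

Orientations are given as [roll, pitch, yaw] about the fixed x, y, z axes, in that order (R = Rz(yaw) Ry(pitch) Rx(roll)).
In Python, from cell import monitor, vision, order, manip gives the robot as it stands.
- The arm moves only by the shell command python3 -m jog 'ROWS' [FORCE]. ROWS is JSON, a list of rows, each a list of 7 numbers: the shift along the tool's x, y, z in cm, then the turn, a rotation vector about the tool's x, y, z in rad, then the opening in per cent of the stroke, from 0 (shut) to 100 (fully open). In form: [[tx, ty, tz, rx, ry, rz, jaw], ...]. A call has 1 to 8 rows; each row shifts and turns the commanded pose from where the row before left it, along the tool's axes as they then stand; what a row does not reach is not made up. A row lasts 1/10 s, in which the tool goes at most 50 mm and 8.59 degrees, less where a joint would pass 70% of its speed; a pose out of reach is approached as far as the arm can. A call is refused whole if a number of a shift passes 5 or a number of a turn 0.15, either way. A call with a gripper value outside its range is refused whole. The fingers move at their own pace and stop on an object; FORCE is the grip in N (left out, the last holds). Time passes only in rows, so rows that do not move let the fingers close. It gives the time, the measured TCP pose, the force and the opening at its end, in the units of the state.
- monitor.read_state(): the state, without advancing time (a new reading comes with each control period).
- vision.camera(name): name is "side" or "top" or "wrist"; returns a dict with "color" (400x640x3 uint8, blue, green, red), "fx", "fy", "cx", "cy" (pixels), "cam_to_world" (4x4, takes a point from camera to world coordinates); the wrist camera has in their place "tool_from_camera" (4x4, takes a point from camera to tool coordinates, whose origin is the TCP and whose axes are the flange's). Camera axes: x right, y down, z forward; pixel columns grow to the right and rows downward; lengths in mm; the calibration is good to about 2 mm. A picture is of the moment at which its call begins: read the wrist's pose just before it. There is no depth.
- order.sign_off(): hands the job in, once; it reports no verdict.
The state is a dict: "clock": time; "joints": joint angles; "qd": joint speeds; "effort": joint torques, N m; "eef_pos": TCP position; "eef_rot": TCP orientation; "wrist_force": force on the tool from outside, world axes, zero at the start; "moment": the same for the moment, N m; "finger_gap": finger opening in mm.
Only numpy, scipy, OpenCV 4.12 (cv2) and the standard library are available. Lean on these libraries where they do the work, as an engineer would, in place of code of your own. Each camera call takes 0.05 s, during which the arm holds its last target.

## Task

The L-shaped metal bookend has fallen over onto its upright plate, in front of the row of sample cases it should hold. Push it back up onto its foot without gripping or lifting it, then push it along the table until its back stands flat against the end of the row, roughly centred on the end case. Leave the cases standing where they are and do not disturb the other things.

Things in the scene. Friction and masses are not known exactly. Their poses are not given: they have to be found in the camera images.
- bookend: L-shaped bare metal bookend, 0.5 kg, 100 mm wide (own x): upright 110 mm long (along own y), 5 mm thick (z 0 to 5); heavier foot 90 mm long (along own z), 14 mm thick (y 0 to 14). Origin: middle of the heel edge, their outer corner. At the start it lies on the upright's back (plane z=0): z up, y roughly towards the row, 20 to 75 mm short of it. Standing: y up, z away from the row.
- heel_left (a point): point on the bookend's heel edge, 45 mm to the -x side of its origin. Standing the bookend up turns it about the heel edge, which stays on the table
- heel_right (a point): point on the bookend's heel edge, 45 mm to the +x side of its origin
- toe (a point): middle of the toe edge of the foot, on its underside (own y=0, z=90 mm); at the start it is up in the air. Pushing the upper part of the foot away from the row, on its inner face (own y=14 mm, looking to the row), raises the upright; from about half way the bookend falls onto its foot by itself. Once standing, the toe end is a face 14 mm high and 100 mm wide to push towards the row
- top (a point): middle of the free end of the upright, on its back (own y=110 mm, z=0)
- case_end: end case of the row: grey plastic sample case standing on the table like a book, 110 mm (own x) by 36 mm thick (own y) by 105 mm high, loose, 0.35 kg. Origin: centre of its underside. Own -y points out of the row, towards the bookend; the free end face of the row is at own y = -18 mm.
- case_middle: middle case of the row, same size and axes, 1 mm beyond the end case
- case_inner: last case of the row, same size and axes; it stands 1 mm from the controller
- controller: fixed white instrument box, 200 mm (own x) by 140 mm (own y) by 154 mm high, against which the row is backed; origin centre of underside, own -y points along the row towards the bookend
- jar: small round jar, 44 mm across, 50 mm high, loose bystander; origin centre of underside
- puck: steel specimen holder, disc 44 mm across and 18 mm high with a 14 mm stem to 32 mm, loose bystander; origin centre of underside
- vial: amber glass bottle, 32 mm across, 65 mm high, loose bystander; origin centre of underside
- driver: screwdriver 150 mm long, lying loose, bystander; origin on its underside at mid length
- mug: white mug, 76 mm across plus a handle, 85 mm high, loose bystander; origin centre of underside
- dial: round black control dial 90 mm across, 44 mm high, loose bystander; origin centre of underside
Not all that is in view belongs to the job. What is shaped like the case_middle but yellow is not meant. Leave any pink or turquoise look-alike of the case_inner alone.

How it is judged (in metres and radians):
On the way:
1. the bookend stands upright on its foot, still clear of the row (angle between bookend's own y axis and vertical below 0.1 rad and height (world z) of each of heel_left, heel_right below 0.006 m and height (world z) of toe below 0.008 m and height (world z) of top above 0.1 m and y of each of heel_left, heel_right in the frame of case_end below -0.03 m), for 0.2 s.
At the end, for the whole second after the job is handed in: The bookend stands on its foot (within 0.1 rad of upright, foot on the table), at rest, the whole width of its back within 8 mm of the free end face of the row, its middle within 45 mm of the middle of the end case; the three cases stand upright within 20 mm of where they were (angle between bookend's own y axis and vertical below 0.1 rad and height (world z) of each of heel_left, heel_right below 0.006 m and height (world z) of toe below 0.008 m and height (world z) of top above 0.1 m and y of each of heel_left, heel_right in the frame of case_end above -0.026 m and x of bookend in the frame of case_end between -0.045 and 0.045 m and y of toe in the frame of case_end below -0.07 m and linear speed of bookend below 0.02 m/s and angle between each of case_end, case_middle, case_inner's own z axis and vertical below 0.1 rad and distance of each of case_end, case_middle, case_inner from where it was at the start of the episode below 0.02 m); the robot touches nothing.
It fails at once if the bookend is lifted clear of the table (height (world z) of each of heel_left, heel_right, toe, top above 0.015 m).
It fails at once if a sample case is tipped or shoved away (angle between any of case_end, case_middle, case_inner's own z axis and vertical above 0.3 rad or distance of any of case_end, case_middle, case_inner from where it was at the start of the episode above 0.03 m).
It fails at once if a bystander is moved by more than 20 mm (distance of any of jar, puck, vial, driver, mug, dial from where it was at the start of the episode above 0.02 m).
It also fails if it takes over 53 s, if anything falls off the work surface, if the arm or the gripper's body presses on something with over 40 N, if the wrist force passes 120 N, or if a joint passes its speed limit or range.

## Working session

There is one attempt and no reset: what is moved stays moved. The work goes in short steps, Python scripts to look and compute and a shell command to move; the robot and the scene stay as the last step left them, time stands still between calls to the robot, and variables do not carry over. Pictures are saved under pics/ and viewed, and the job is handed in when it is done.

```bash
mkdir -p pics; ls; python3 - <<'E'
from cell import monitor, vision, order, manip
import cv2
print(monitor.read_state(), manip.grasp_offset)
for n in ["side","top","wrist"]:
    c=vision.camera(n); cv2.imwrite(f"pics/{n}0.png",c["color"]); print(n,{k:v for k,v in c.items() if k!="color"})
E
```

```text
pics
{'clock': 0.0, 'joints': array([ 1.22939586e+00,  3.00474782e-01,  1.52163186e+00,  1.13275984e-05,
        1.32072747e+00, -6.65830638e-02]), 'qd': array([-0.00028976,  0.00101079, -0.00199039,  0.00108931,  0.00030062,
       -0.00045672]), 'effort': array([ 1.75402347e-04, -5.31805980e+01, -3.52741742e+01,  7.08656665e-02,
        2.43156654e-02, -8.48832906e-05]), 'eef_pos': array([149.14723548, 529.08808184, 204.86284612]), 'eef_rot': array([-3.14035468e+00, -9.35463642e-05,  2.86677238e+00]), 'wrist_force': array([ 0.82715367, -0.68974273, -0.07078701]), 'moment': array([-0.00576236, -0.02434424, -0.01293079]), 'finger_gap': 93.8241646502313} 18.8
side {'fx': 397.7354958373971, 'fy': 397.7354958373971, 'cx': 320.73919505975437, 'cy': 199.83917221679988, 'cam_to_world': array([[ 6.88902175e-01, -5.27601492e-01,  4.97041707e-01,
        -8.35680863e+00],
       [-7.24550882e-01, -4.81383766e-01,  4.93250128e-01,
        -5.55456814e+02],
       [-2.09716950e-02, -6.99933093e-01, -7.13900450e-01,
         8.57677960e+02],
       [ 0.00000000e+00,  0.00000000e+00,  0.00000000e
[... 266 characters left out ...]
-1.77546779e-02,  2.00292479e-02,
        -3.52149563e+01],
       [-1.87588031e-02, -6.90430121e-02, -9.97437301e-01,
         1.20557007e+03],
       [ 0.00000000e+00,  0.00000000e+00,  0.00000000e+00,
         1.00000000e+00]])}
wrist {'fx': 302.8494538267153, 'fy': 302.8494538267153, 'cx': 319.71681482816007, 'cy': 198.266130997298, 'tool_from_camera': array([[ 4.75104866e-04, -9.58518195e-01, -2.85030952e-01,
         8.35848868e+01],
       [ 9.99999866e-01,  5.14266144e-04, -6.25498888e-05,
         7.89055334e-02],
       [ 2.06536975e-04, -2.85030884e-01,  9.58518311e-01,
        -1.79398866e+02],
       [ 0.00000000e+00,  0.00000000e+00,  0.00000000e+00,
         1.00000000e+00]])}
```

View pics/top0.png

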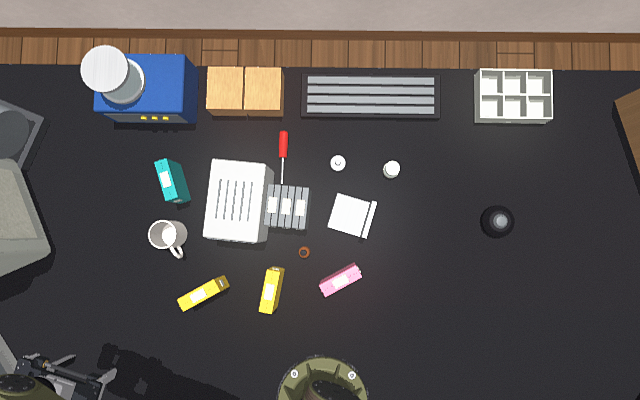

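View pics/side0.png

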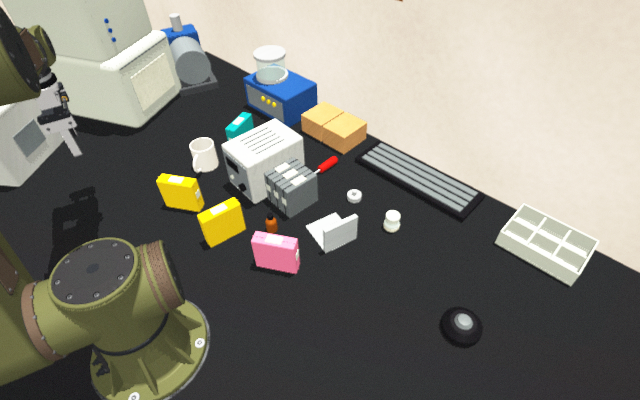

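View pics/wrist0.png

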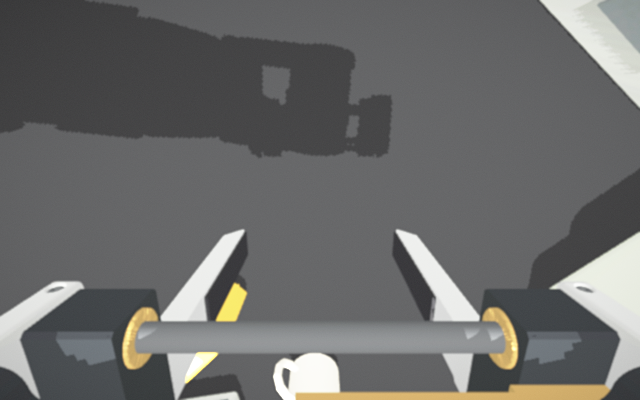

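```bash
python3 - <<'E'
import cv2
t=cv2.imread("pics/top0.png"); cv2.imwrite("pics/t0z.png",cv2.resize(t[145:275,240:400],None,fx=5,fy=4.6,interpolation=cv2.INTER_CUBIC)[:600])
s=cv2.imread("pics/side0.png"); cv2.imwrite("pics/s0z.png",cv2.resize(s[140:280,215:415],None,fx=4,fy=4,interpolation=cv2.INTER_CUBIC))
E
```

```text
(no output)
```

View pics/t0z.png

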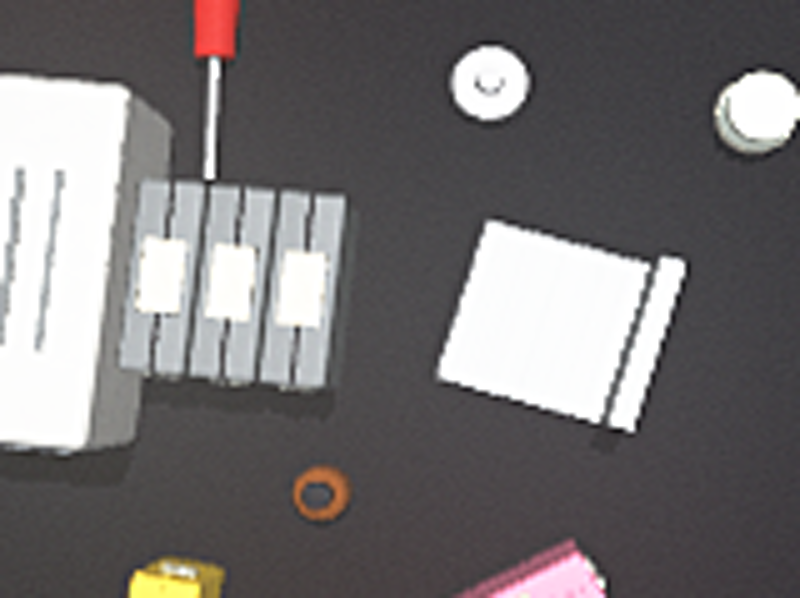

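View pics/s0z.png

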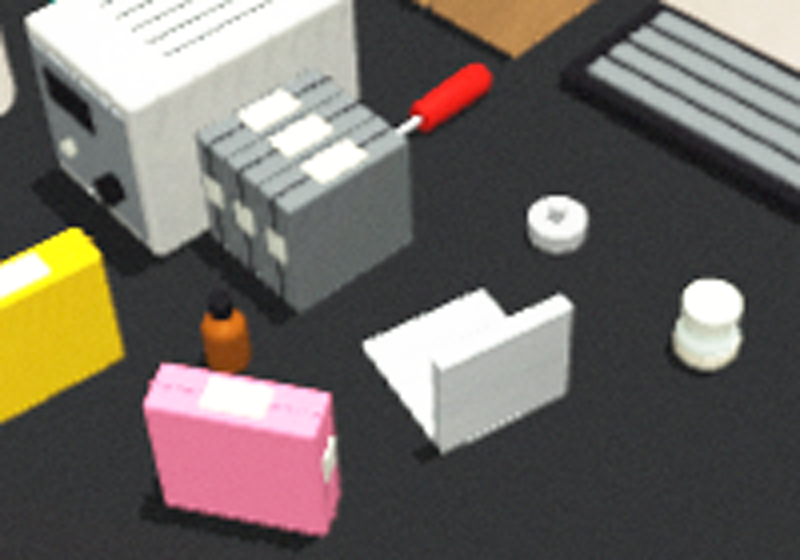

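```bash
cat > h.py <<'E'
import numpy as np, cv2
from cell import monitor, vision, order, manip
K={}
def ray(c,u,v,z):
    T=c["cam_to_world"]; d=T[:3,:3]@np.array([(u-c["cx"])/c["fx"],(v-c["cy"])/c["fy"],1]); o=T[:3,3]
    return o+d*(z-o[2])/d[2]
def proj(c,p):
    T=c["cam_to_world"]; q=T[:3,:3].T@(np.asarray(p)-T[:3,3]); return c["fx"]*q[0]/q[2]+c["cx"], c["fy"]*q[1]/q[2]+c["cy"]
E
python3 - <<'E'
from h import *
t=vision.camera("top"); s=vision.camera("side")
np.set_printoptions(precision=1,suppress=True)
T=lambda x,y,z:ray(t,x/5+240,y/4.6+145,z)
S=lambda x,y,z:ray(s,x/4+215,y/4+140,z)
for n,a in dict(freeL=(487,220,5),freeR=(438,378,5),toeinL=(658,256,90),toeoutL=(687,260,90),toeinR=(606,424,90),toeoutR=(634,432,90),
  endL=(347,195,105),endR=(327,388,105),end2L=(313,192,105),end2R=(294,388,105),inL=(140,182,105),inR=(120,368,105),vial=(321,495,65),puck=(490,82,32),jar=(763,105,50),drv=(210,180,5),drv2=(215,0,15),pinkL=(573,542,105)).items(): print("T",n,T(*a))
for n,a in dict(heelN=(443,450,0),heelF=(570,390,0),toeoutN=(433,362,90),toeoutF=(573,303,90),endNtop=(292,210,105),endFtop=(412,138,105),endNbot=(300,310,0),endFbot=(412,240,0)).items(): print("S",n,S(*a))
E
```

```text
T freeL [578.6 -33.3   5. ]
T freeR [480.7  -7.3   5. ]
T toeinL [ 551.9 -123.8   90. ]
T toeoutL [ 549.9 -139.1   90. ]
T toeinR [455.6 -97.8  90. ]
T toeoutR [ 451.3 -112.5   90. ]
T endL [582.7  39.9 105. ]
T endR [473.2  47.9 105. ]
T end2L [584.1  57.7 105. ]
T end2R [472.9  65.  105. ]
T inL [588.3 148.5 105. ]
T inR [482.4 155.9 105. ]
T vial [411.   52.7  65. ]
T puck [660.3 -33.5  32. ]
T jar [ 646.  -183.4   50. ]
T drv [600.8 125.2   5. ]
T drv2 [711.7 124.   15. ]
T pinkL [389.6 -80.9 105. ]
S heelN [ 455.  -108.6    0. ]
S heelF [ 551.7 -138.     0. ]
S toeoutN [ 452.2 -104.1   90. ]
S toeoutF [ 549.9 -136.8   90. ]
S endNtop [476.1  49.2 105. ]
S endFtop [583.2  39.5 105. ]
S endNbot [476.7  53.6   0. ]
S endFbot [582.7  42.8   0. ]
```

```bash
python3 -m jog '[[0,0,0,0,0,0.15,50],[0,0,0,0,0,0.15,50],[0,0,0,0,0,0.15,50],[0,0,0,0,0,0.15,50],[0,0,0,0,0,0.15,50],[0,0,0,0,0,0.15,50],[0,0,0,0,0,0.15,50],[0,0,0,0,0,0.15,50]]'
python3 -m jog '[[0,0,0,0,0,0.15,50],[0,0,0,0,0,0.15,50],[0,0,0,0,0,0.075,50],[-2.5,2.6,0,0,0,0,50],[-2.5,2.6,0,0,0,0,50],[-2.5,2.6,0,0,0,0,50],[-2.5,2.6,0,0,0,0,50],[0,0,0,0,0,0,50]]'
```

```text
clock: 1.05
eef_pos: [149.2, 529.3, 205.3]
eef_rot: [-3.142, 0.0, 1.661]
wrist_force: [-0.5, 1.1, -0.2]
finger_gap: 47.1
clock: 1.85
eef_pos: [223.0, 402.3, 205.7]
eef_rot: [3.141, 0.0, 1.289]
wrist_force: [-0.2, -0.2, 0.5]
finger_gap: 46.9
```

```bash
python3 -m jog '[[-2.5,2.6,0,0,0,0,50],[-2.5,2.6,0,0,0,0,50],[-2.5,2.6,0,0,0,0,50],[-2.5,2.6,0,0,0,0,50],[-2.5,2.6,0,0,0,0,50],[-2.5,2.6,0,0,0,0,50],[-2.5,2.6,0,0,0,0,50],[-2.5,2.6,0,0,0,0,50]]'
python3 -m jog '[[-2.5,2.6,0,0,0,0,50],[-2.5,2.6,0,0,0,0,50],[-2.5,2.6,0,0,0,0,50],[-2.5,2.6,0,0,0,0,50],[-2.5,2.6,0,0,0,0,50],[-2.5,2.6,0,0,0,0,50],[-2,2.5,0,0,0,0,50],[-1.8,2.4,0,0,0,0,50]]'
python3 -m jog '[[0,0,0,0,0,0,50],[0,0,0,0,0,0,50]]'
python3 - <<'E'
from h import *
cv2.imwrite("pics/w1.png",vision.camera("wrist")["color"]);cv2.imwrite("pics/s1.png",vision.camera("side")["color"]);cv2.imwrite("pics/t1.png",vision.camera("top")["color"])
E
```

```text
clock: 2.65
eef_pos: [367.2, 154.2, 205.6]
eef_rot: [3.141, -0.0, 1.292]
wrist_force: [0.7, 1.1, -0.6]
finger_gap: 46.9
clock: 3.45
eef_pos: [512.9, -83.1, 205.3]
eef_rot: [-3.142, -0.0, 1.291]
wrist_force: [-0.1, 0.4, 0.7]
finger_gap: 47.0
clock: 3.65
eef_pos: [512.0, -81.8, 205.0]
eef_rot: [-3.141, -0.0, 1.291]
wrist_force: [-0.9, 0.7, 0.2]
finger_gap: 47.0
```

View pics/w1.png

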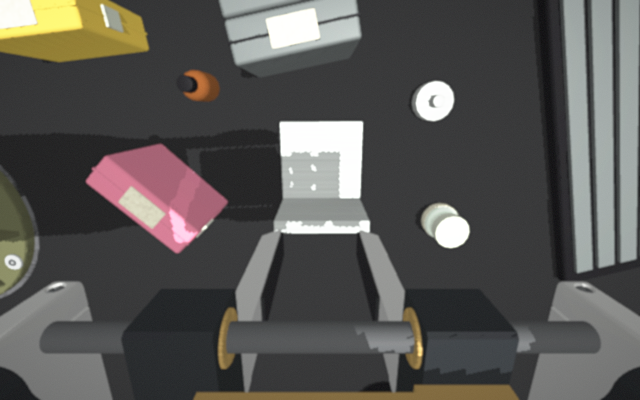

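View pics/s1.png

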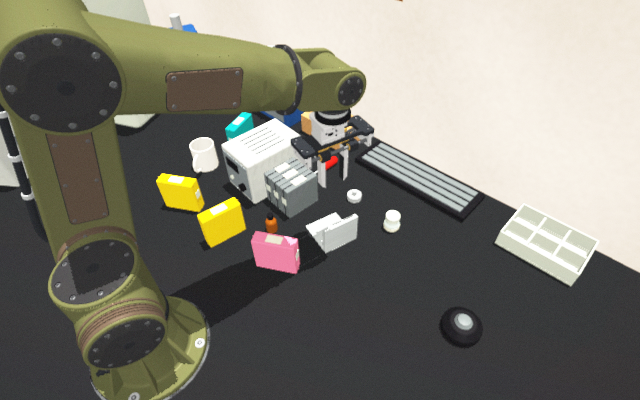

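```bash
python3 -m jog '[[0,0,2.5,0,0,0,50],[0,0,2.5,0,0,0,50],[0,0,2.5,0,0,0,50],[0,0,2.5,0,0,0,50],[0,0,2.0,0,0,0,50],[0,0,1,0,0,0,50],[0,0,0,0,0,0,50]]'
python3 - <<'E'
from h import *
c=vision.camera("side")["color"]; cv2.imwrite("pics/s2.png",cv2.resize(c[100:280,215:415],None,fx=3.3,fy=3.3))
E
```

```text
clock: 4.5
eef_pos: [511.4, -81.6, 74.8]
eef_rot: [-3.14, 0.0, 1.292]
wrist_force: [0.7, 0.4, 0.7]
finger_gap: 47.0
```

View pics/s2.png

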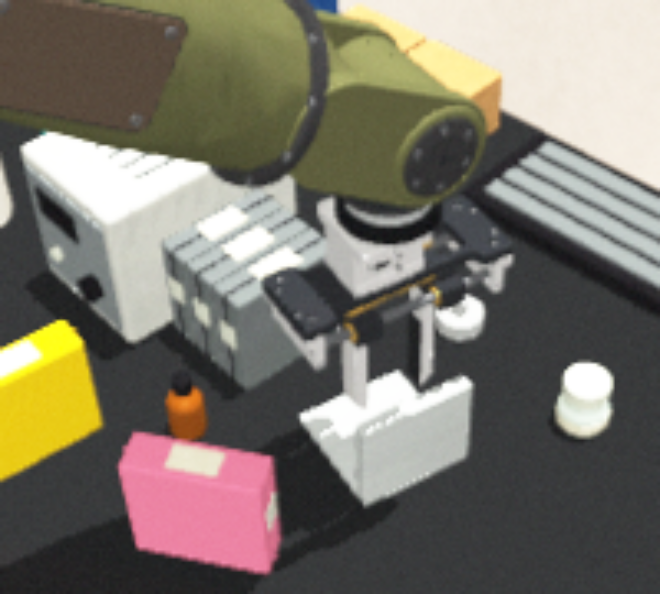

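```bash
python3 -m jog '[[-0.7,0,0,0,0,0,50],[-0.7,0,0,0,0,0,50],[-0.4,0,0,0,0,0,50],[-0.4,0,0,0,0,0,50],[-0.4,0,0,0,0,0,50],[-0.4,0,0,0,0,0,50],[-0.4,0,0,0,0,0,50],[-0.4,0,0,0,0,0,50]]'
python3 - <<'E'
from h import *
c=vision.camera("side")["color"]; cv2.imwrite("pics/s3.png",cv2.resize(c[100:280,215:415],None,fx=3.3,fy=3.3))
E
```

```text
clock: 5.35
eef_pos: [501.3, -119.0, 75.4]
eef_rot: [3.142, 0.0, 1.292]
wrist_force: [1.4, 1.6, 0.4]
finger_gap: 47.1
```

View pics/s3.png

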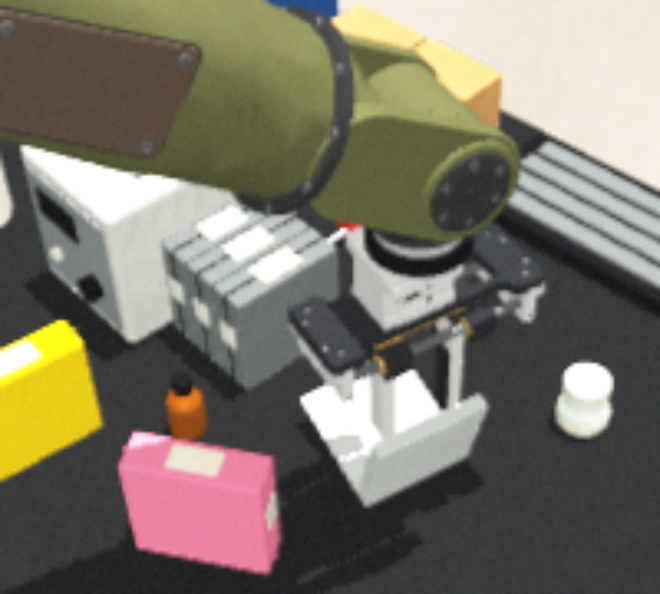

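```bash
python3 -m jog '[[-0.4,0,0,0,0,0,50],[-0.4,0,0,0,0,0,50],[-0.4,0,0,0,0,0,50],[-0.4,0,0,0,0,0,50],[-0.4,0,0,0,0,0,50],[-0.4,0,0,0,0,0,50],[-0.3,0,0,0,0,0,50]]'
python3 - <<'E'
from h import *
c=vision.camera("side")["color"]; cv2.imwrite("pics/s4.png",cv2.resize(c[100:280,215:415],None,fx=3.3,fy=3.3))
E
```

```text
clock: 6.1
eef_pos: [493.8, -145.0, 75.4]
eef_rot: [-3.142, 0.0, 1.292]
wrist_force: [0.5, 0.3, 0.2]
finger_gap: 47.2
```

View pics/s4.png

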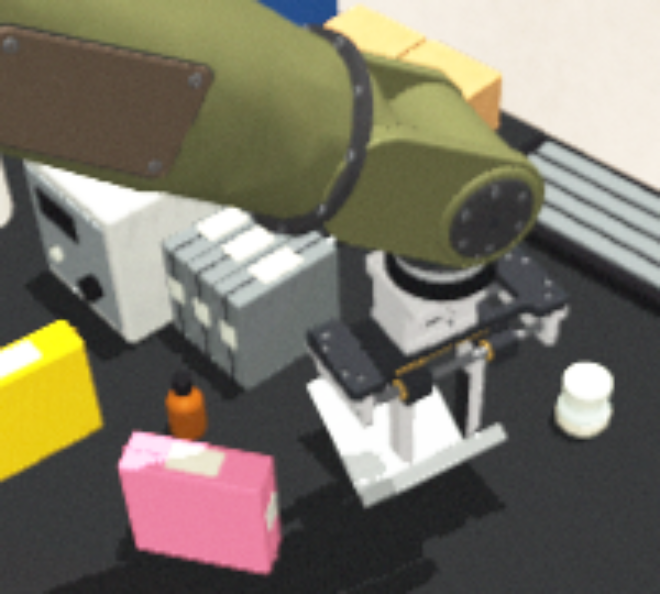

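```bash
python3 -m jog '[[-0.4,0,0,0,0,0,50],[-0.4,0,0,0,0,0,50],[-0.4,0,0,0,0,0,50],[-0.3,0,0,0,0,0,50],[0,0,0,0,0,0,50]]'
python3 - <<'E'
from h import *
c=vision.camera("side")["color"]; cv2.imwrite("pics/s5.png",cv2.resize(c[100:280,215:415],None,fx=3.3,fy=3.3))
E
```

```text
clock: 6.65
eef_pos: [489.7, -159.5, 75.5]
eef_rot: [3.142, 0.0, 1.291]
wrist_force: [-0.3, -0.4, 0.2]
finger_gap: 47.0
```

View pics/s5.png

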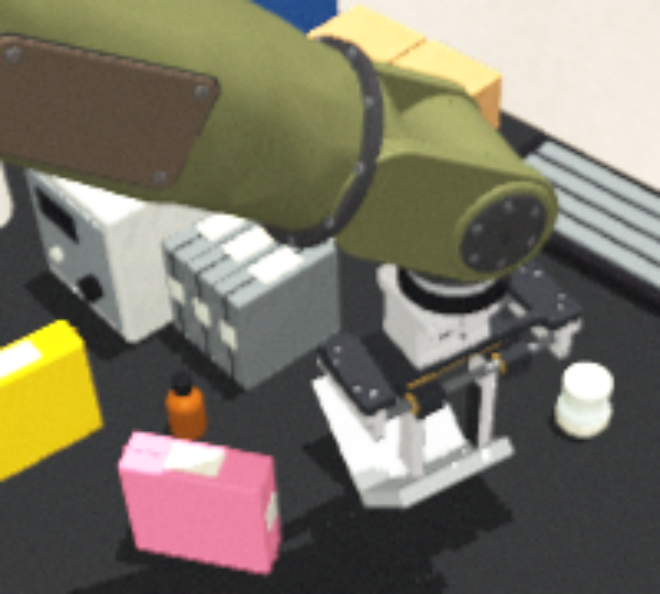

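```bash
python3 -m jog '[[-0.4,0,0,0,0,0,50],[-0.4,0,0,0,0,0,50],[-0.4,0,0.2,0,0,0,50],[-0.4,0,0.2,0,0,0,50],[0,0,0,0,0,0,50]]'
python3 - <<'E'
from h import *
c=vision.camera("side")["color"]; cv2.imwrite("pics/s6.png",cv2.resize(c[100:280,215:415],None,fx=3.3,fy=3.3))
E
```

```text
clock: 7.2
eef_pos: [485.1, -174.9, 71.0]
eef_rot: [-3.141, -0.0, 1.291]
wrist_force: [0.3, 0.5, -0.5]
finger_gap: 46.9
```

View pics/s6.png

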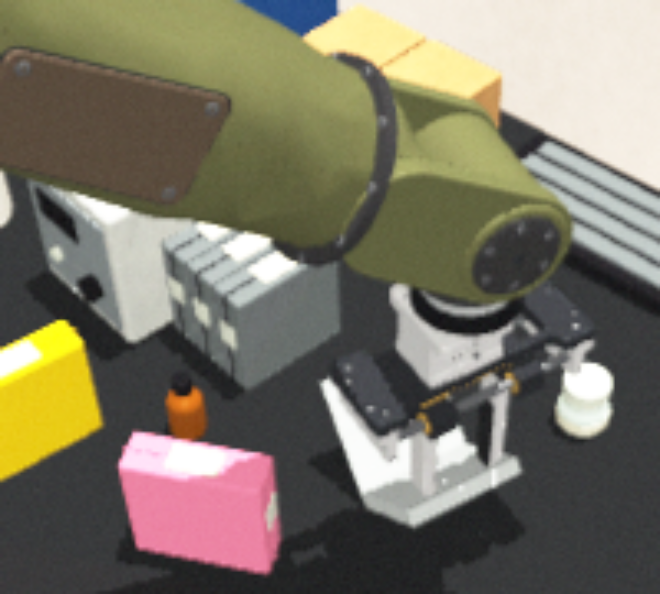

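```bash
python3 -m jog '[[-0.4,0,0.5,0,0,0,50],[-0.4,0,0.5,0,0,0,50],[-0.4,0,0.4,0,0,0,50],[0,0,0,0,0,0,50],[0,0,0,0,0,0,50]]'
python3 - <<'E'
from h import *
c=vision.camera("side")["color"]; cv2.imwrite("pics/s7.png",cv2.resize(c[100:280,215:415],None,fx=3.3,fy=3.3))
E
```

```text
clock: 7.75
eef_pos: [482.1, -186.1, 57.3]
eef_rot: [-3.141, -0.0, 1.292]
wrist_force: [-0.8, -0.2, -0.7]
finger_gap: 47.2
```

View pics/s7.png

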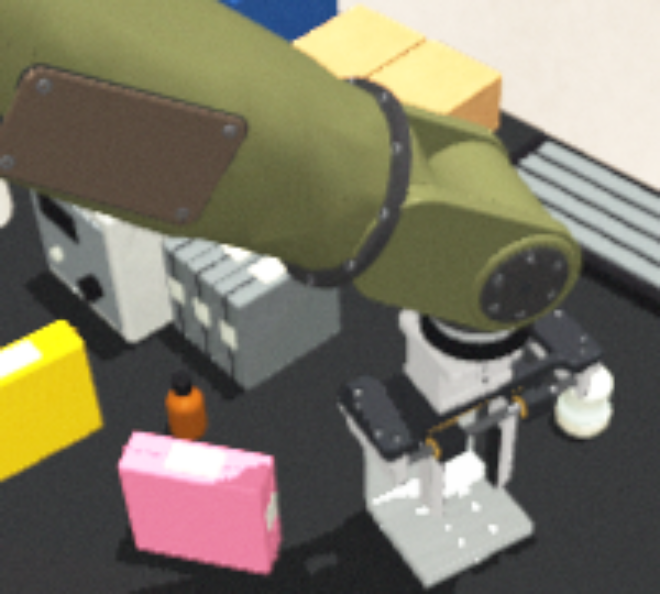

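```bash
python3 -m jog '[[0,0,-1,0,0,0,50],[-1,0,-2,0,0,0,50],[-2,0,-2,0,0,0,50],[-2,0,-2,0,0,0,50],[-2,0,-2,0,0,0,50],[-2,0,0,0,0,0,50],[-2,0,0,0,0,0,50],[0,0,0,0,0,0,50]]'
python3 - <<'E'
from h import *
print(monitor.read_state()["eef_pos"])
for n in("side","top","wrist"): cv2.imwrite(f"pics/{n}8.png",vision.camera(n)["color"])
c=cv2.imread("pics/side8.png"); cv2.imwrite("pics/s8z.png",cv2.resize(c[140:280,215:415],None,fx=4,fy=4))
t=cv2.imread("pics/top8.png"); cv2.imwrite("pics/t8z.png",cv2.resize(t[145:275,240:400],None,fx=5,fy=4.6,interpolation=cv2.INTER_CUBIC))
E
```

```text
clock: 8.6
eef_pos: [451.4, -293.2, 148.4]
eef_rot: [3.141, 0.001, 1.29]
wrist_force: [0.3, 0.4, 0.7]
finger_gap: 47.1
[ 451.41120458 -293.23653005  148.40197719]
```

View pics/s8z.png

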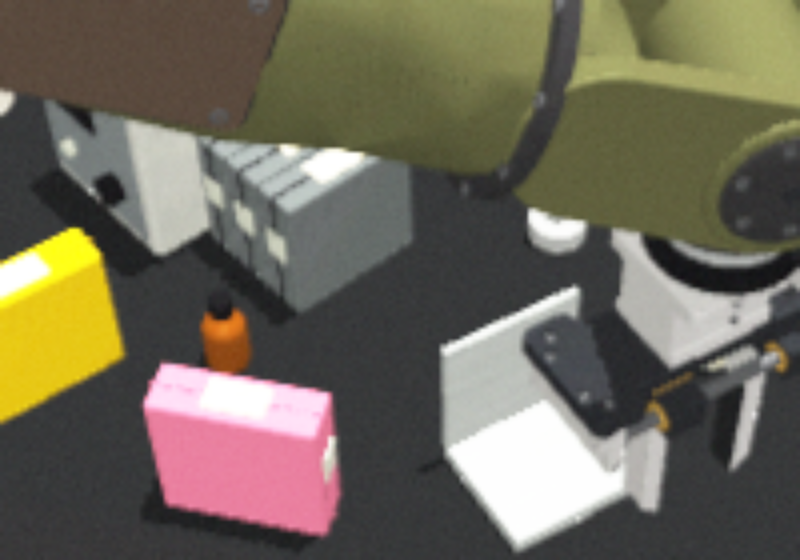

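View pics/t8z.png

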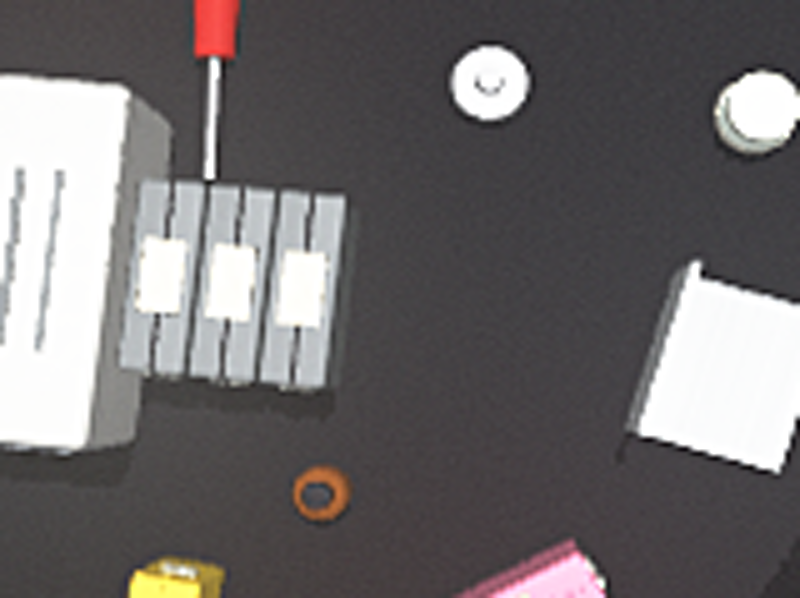

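View pics/wrist8.png

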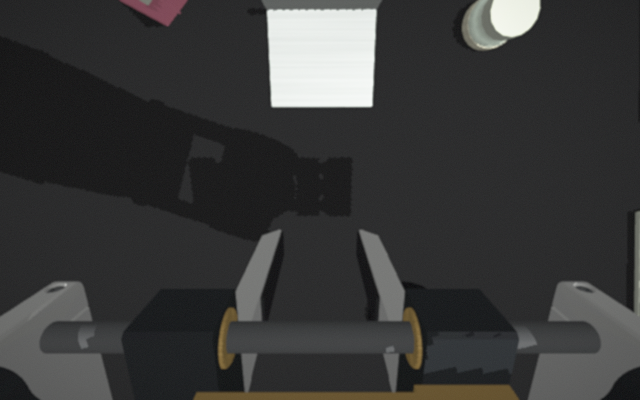

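```bash
python3 - <<'E'
from h import *
t=cv2.imread("pics/top8.png"); cv2.imwrite("pics/t8y.png",cv2.resize(t[180:260,350:430],None,fx=7,fy=7,interpolation=cv2.INTER_CUBIC))
from scipy.spatial.transform import Rotation as R
np.set_printoptions(precision=1,suppress=True)
s=monitor.read_state(); w=vision.camera("wrist")
M=np.eye(4);M[:3,:3]=R.from_euler("xyz",s["eef_rot"]).as_matrix();M[:3,3]=s["eef_pos"]
w["cam_to_world"]=M@w["tool_from_camera"]
a=ray(w,271.5,107.5,14);b=ray(w,373.5,107.5,14);print(a,b,(a+b)/2,b-a,np.linalg.norm(b-a))
E
```

```text
[ 429.  -197.1   14. ] [ 526.2 -224.9   14. ] [ 477.6 -211.    14. ] [ 97.2 -27.8   0. ] 101.04525675386868
```

View pics/t8y.png

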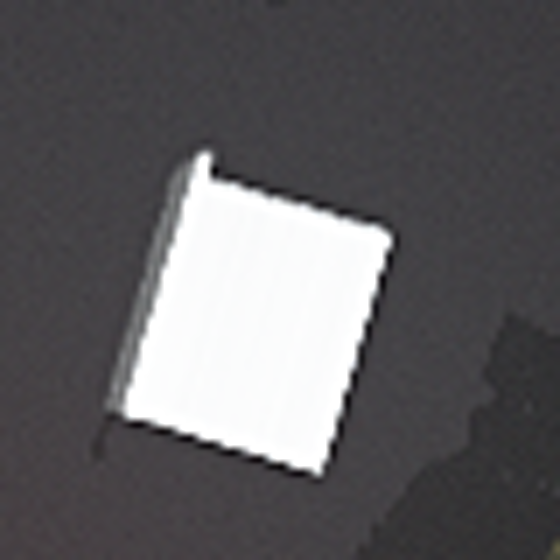

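```bash
python3 -m jog '[[1.5,0,2,0,0,0,70],[1.5,0,2.5,0,0,0,70],[1.5,0.25,2.5,0,0,0,70],[1,0,2.5,0,0,0,70],[0,0,2.0,0,0,0,70],[0,0,1.6,0,0,0,70],[0,0,0.8,0,0,0,70],[0,0,0,0,0,0,70]]'
python3 - <<'E'
from h import *
c=vision.camera("side")["color"]; cv2.imwrite("pics/s9.png",cv2.resize(c[100:300,265:465],None,fx=3,fy=3))
E
```

```text
clock: 9.6
eef_pos: [469.2, -238.8, 7.9]
eef_rot: [-3.14, -0.0, 1.292]
wrist_force: [-0.7, 0.8, 0.2]
finger_gap: 65.6
```

View pics/s9.png

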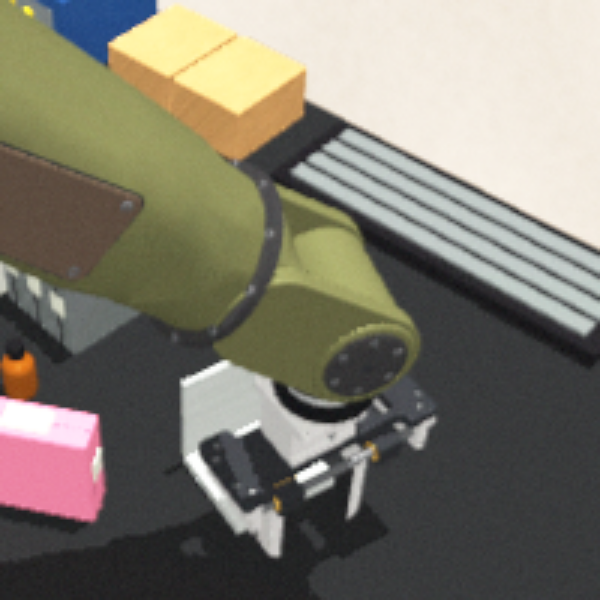

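```bash
python3 -m jog '[[0.6,0,0.1,0,0,0,70],[0.6,0,0,0,0,0,70],[0.4,0,0,0,0,0,70],[0.3,0,0,0,0,0,70],[0.3,0,0,0,0,0,70],[0.4,0,0,0,0,0,70],[0.5,0,0,0,0,0,70],[0.5,0,0,0,0,0,70]]'
python3 -m jog '[[0.6,0,0,0,0,-0.01,70],[0.6,0,0,0,0,-0.01,70],[0.6,0,0,0,0,-0.01,70],[0.6,0,0,0,0,-0.01,70],[0.6,0,0,0,0,-0.01,70],[0.6,0,0,0,0,-0.01,70],[0.6,0,0,0,0,-0.01,70],[0.6,0,0,0,0,-0.01,70]]'
python3 - <<'E'
from h import *
c=vision.camera("side")["color"]; cv2.imwrite("pics/s10.png",cv2.resize(c[100:300,235:435],None,fx=3,fy=3))
c=vision.camera("wrist")["color"]; cv2.imwrite("pics/w10.png",c)
E
```

```text
clock: 10.45
eef_pos: [479.5, -205.0, 7.7]
eef_rot: [3.141, 0.001, 1.292]
wrist_force: [-1.0, -4.4, 2.7]
finger_gap: 66.2
clock: 11.25
eef_pos: [491.2, -158.2, 7.7]
eef_rot: [3.141, 0.0, 1.372]
wrist_force: [-0.6, -5.2, 2.7]
finger_gap: 65.6
```

View pics/s10.png

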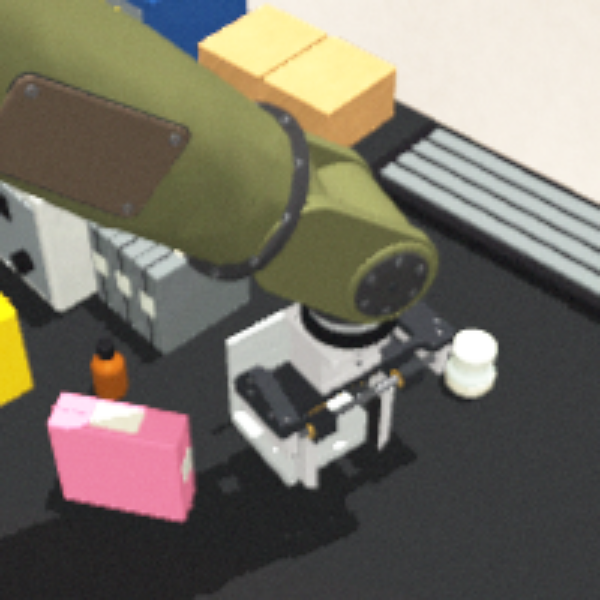

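View pics/w10.png

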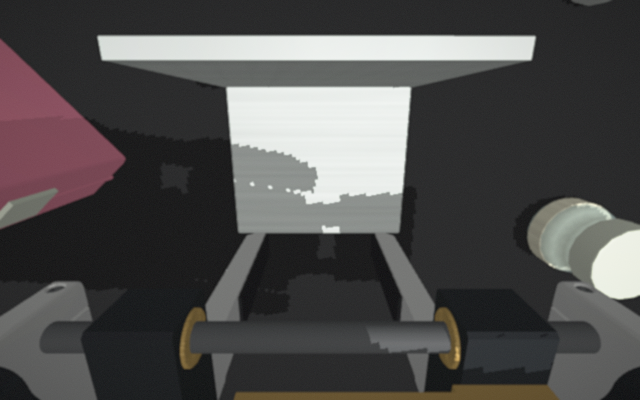

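```bash
python3 -m jog '[[0.6,0,0,0,0,-0.01,70],[0.6,0,0,0,0,-0.01,70],[0.6,0,0,0,0,-0.01,70],[0.6,0,0,0,0,-0.01,70],[0.6,0,0,0,0,-0.01,70],[0.6,0,0,0,0,-0.01,70],[0.6,0,0,0,0,-0.01,70],[0.6,0,0,0,0,-0.01,70]]'
python3 -m jog '[[0.6,0,0,0,0,-0.01,70],[0.6,0,0,0,0,-0.01,70],[0.6,0,0,0,0,-0.01,70],[0.4,0,0,0,0,-0.006,70],[0,0,0,0,0,0,70]]'
python3 - <<'E'
from h import *
c=vision.camera("side")["color"]; cv2.imwrite("pics/s11.png",cv2.resize(c[100:300,235:435],None,fx=3,fy=3))
c=vision.camera("wrist")["color"]; cv2.imwrite("pics/w11.png",c)
c=vision.camera("top")["color"]; cv2.imwrite("pics/t11.png",cv2.resize(c[145:275,240:400],None,fx=5,fy=4.6,interpolation=cv2.INTER_CUBIC))
E
```

```text
clock: 12.15
eef_pos: [498.8, -110.5, 7.4]
eef_rot: [-3.142, -0.0, 1.453]
wrist_force: [-0.6, -4.9, 1.4]
finger_gap: 65.8
clock: 12.65
eef_pos: [501.0, -88.4, 7.4]
eef_rot: [-3.141, -0.0, 1.489]
wrist_force: [-0.7, 0.0, 0.4]
finger_gap: 66.0
```

View pics/s11.png

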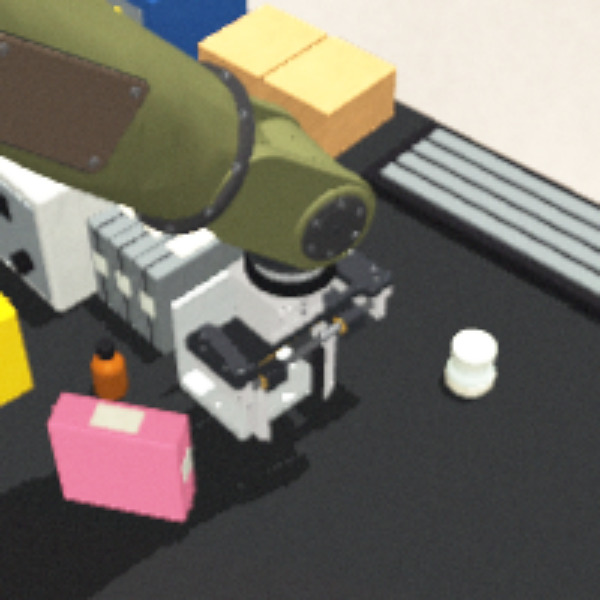

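View pics/w11.png

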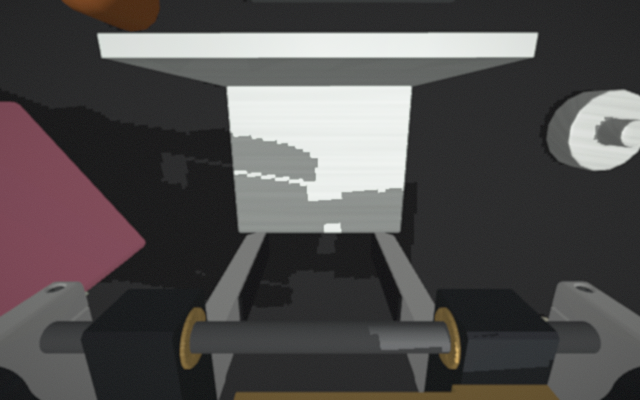

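View pics/t11.png

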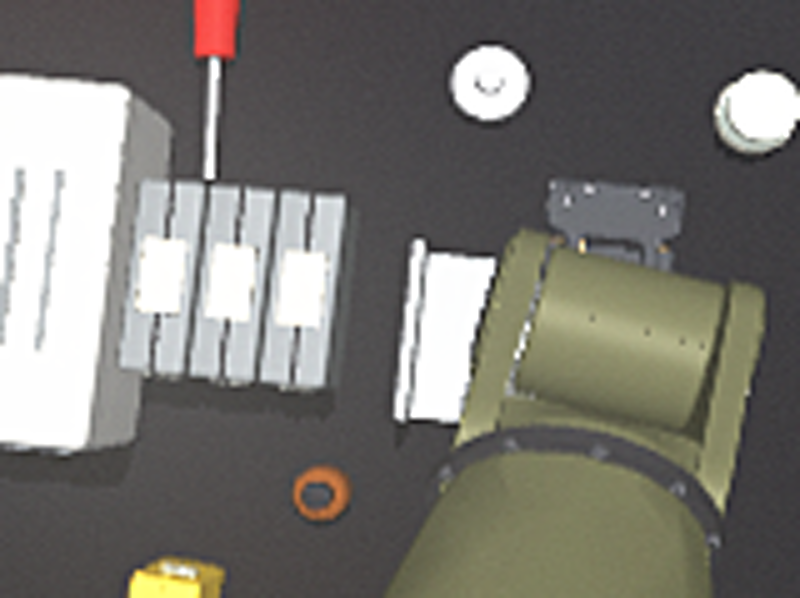

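```bash
python3 -m jog '[[0.5,0,0,0,0,0,70],[0.5,0,0,0,0,0,70],[0.5,0,0,0,0,0,70],[0.5,0,0,0,0,0,70],[0.4,0,0,0,0,0,70],[0.3,0,0,0,0,0,70],[0.2,0,0,0,0,0,70],[0,0,0,0,0,0,70]]'
python3 -m jog '[[0.2,0,0,0,0,0,70],[0.2,0,0,0,0,0,70],[0.1,0,0,0,0,0,70]]'
python3 - <<'E'
from h import *
c=vision.camera("top")["color"]; cv2.imwrite("pics/t12.png",cv2.resize(c[145:275,240:400],None,fx=5,fy=4.6,interpolation=cv2.INTER_CUBIC))
c=vision.camera("wrist")["color"]; cv2.imwrite("pics/w12.png",c)
E
```

```text
clock: 13.6
eef_pos: [503.5, -59.9, 7.5]
eef_rot: [3.142, -0.0, 1.488]
wrist_force: [0.2, 0.2, 0.3]
finger_gap: 65.8
clock: 13.9
eef_pos: [503.9, -55.2, 7.5]
eef_rot: [3.141, 0.0, 1.488]
wrist_force: [-0.1, -4.0, 0.1]
finger_gap: 65.7
```

View pics/t12.png

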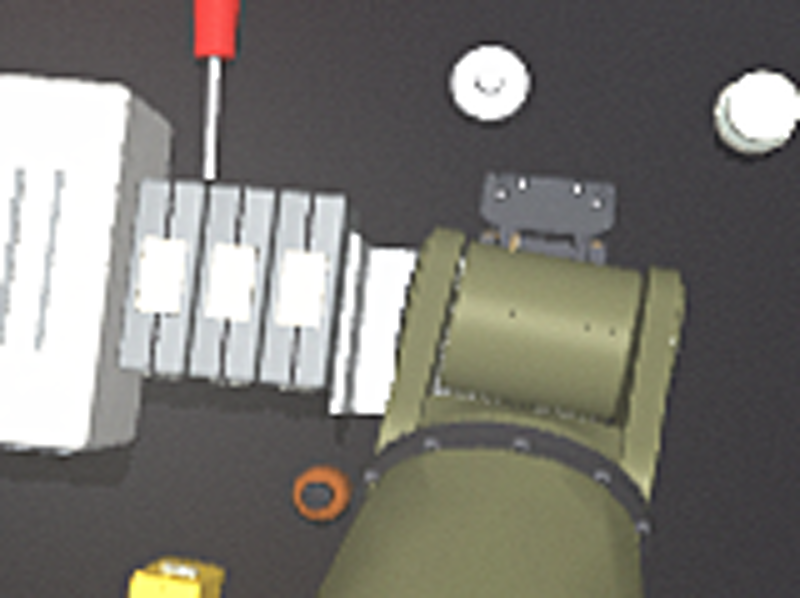

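View pics/w12.png

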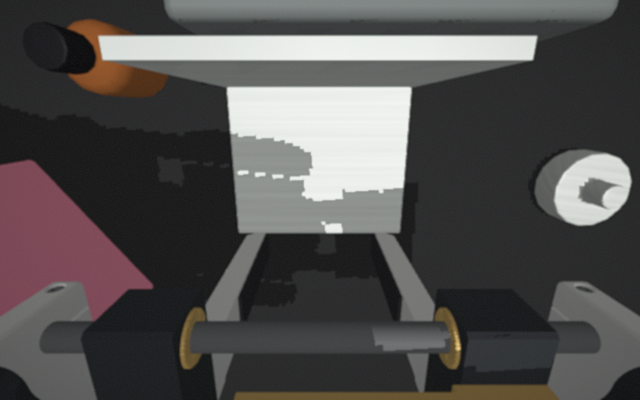

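```bash
for i in 1; do python3 -m jog '[[0.1,0,0,0,0,0,70],[0.1,0,0,0,0,0,70]]'; python3 -m jog '[[0.1,0,0,0,0,0,70]]';python3 -m jog '[[0.1,0,0,0,0,0,70]]'; done
python3 - <<'E'
from h import *
c=vision.camera("top")["color"]; cv2.imwrite("pics/t13.png",cv2.resize(c[145:275,240:400],None,fx=5,fy=4.6,interpolation=cv2.INTER_CUBIC))
E
```

```text
clock: 14.2
eef_pos: [504.1, -53.3, 7.5]
eef_rot: [3.141, 0.0, 1.488]
wrist_force: [-2.1, -3.3, 0.6]
finger_gap: 66.0
clock: 14.3
eef_pos: [504.1, -52.3, 7.5]
eef_rot: [3.141, 0.0, 1.488]
wrist_force: [-0.7, -3.4, 0.3]
finger_gap: 66.0
clock: 14.4
eef_pos: [504.2, -51.3, 7.5]
eef_rot: [3.142, 0.0, 1.488]
wrist_force: [-0.6, -3.5, 1.2]
finger_gap: 65.8
```

View pics/t13.png

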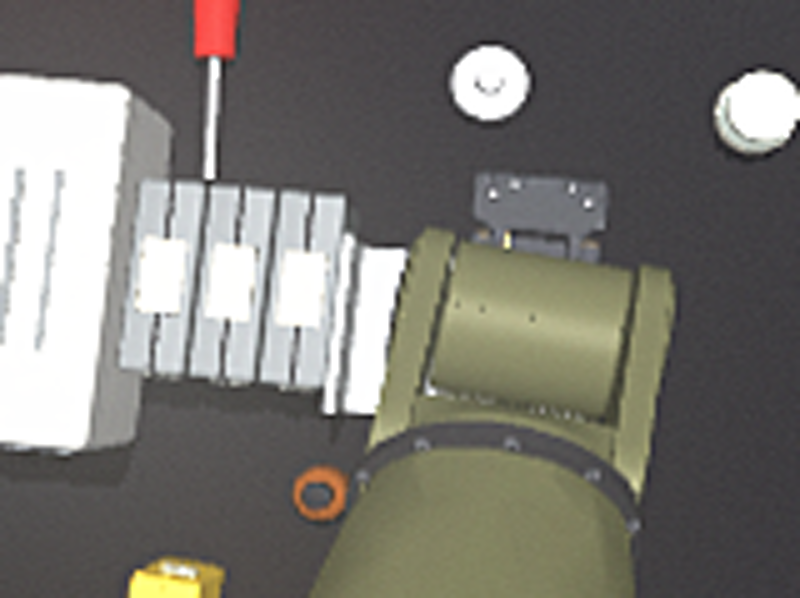

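```bash
python3 -m jog '[[0.1,0,0,0,0,0,70]]'; python3 -m jog '[[0.1,0,0,0,0,0,70]]';python3 -m jog '[[0.1,0,0,0,0,0,70]]'
```

```text
clock: 14.55
eef_pos: [504.3, -50.3, 7.5]
eef_rot: [3.142, 0.0, 1.488]
wrist_force: [-0.6, -5.9, 0.8]
finger_gap: 65.6
clock: 14.65
eef_pos: [504.3, -49.5, 7.5]
eef_rot: [3.142, 0.0, 1.488]
wrist_force: [-0.9, -9.9, 0.9]
finger_gap: 65.7
clock: 14.75
eef_pos: [504.4, -48.7, 7.5]
eef_rot: [3.142, 0.001, 1.488]
wrist_force: [-2.1, -8.8, 0.6]
finger_gap: 65.6
```

```bash
python3 -m jog '[[-0.3,0,0,0,0,0,70],[-0.8,0,0,0,0,0,70],[-2,0,0,0,0,0,70],[-2,0,-1,0,0,0,70],[-2,0,-2.5,0,0,0,70],[-2,0,-2.5,0,0,0,70],[-2,0,-2.5,0,0,0,70],[-2,0,-2.5,0,0,0,70]]'
python3 -m jog '[[-3,1,-1,0,0,0,70],[-3,2,0,0,0,0,70],[-3,2,0,0,0,0,70],[-3,2,0,0,0,0,70],[-3,2,0,0,0,0,70],[0,0,0,0,0,0,70]]'
python3 - <<'E'
from h import *
c=vision.camera("top")["color"]; cv2.imwrite("pics/t14.png",cv2.resize(c[145:275,240:400],None,fx=5,fy=4.6,interpolation=cv2.INTER_CUBIC))
c=vision.camera("side")["color"]; cv2.imwrite("pics/s14.png",cv2.resize(c[140:280,215:415],None,fx=4,fy=4,interpolation=cv2.INTER_CUBIC))
E
```

```text
clock: 15.55
eef_pos: [493.2, -179.8, 118.5]
eef_rot: [-3.142, -0.0, 1.488]
wrist_force: [-0.1, 0.2, 0.8]
finger_gap: 65.9
clock: 16.15
eef_pos: [571.1, -339.0, 126.2]
eef_rot: [-3.141, -0.0, 1.486]
wrist_force: [-1.2, 0.9, 0.7]
finger_gap: 65.8
```

View pics/t14.png

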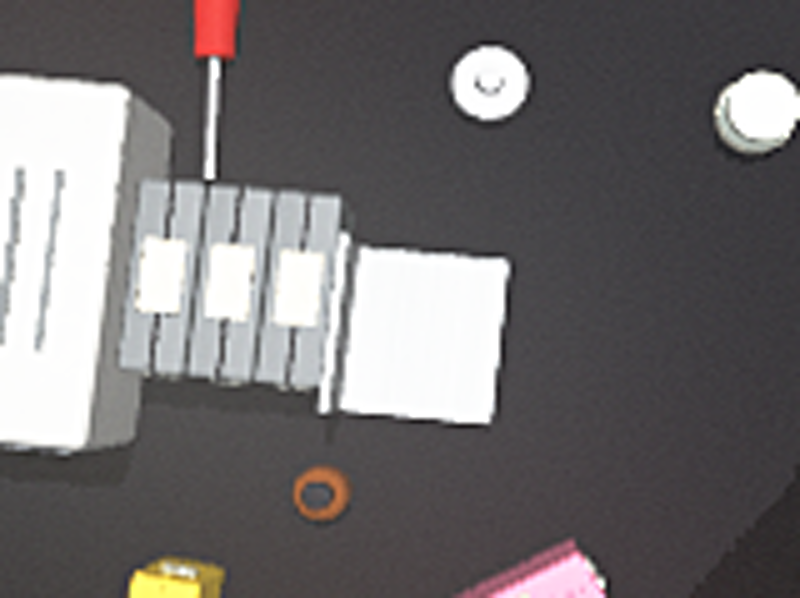

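View pics/s14.png

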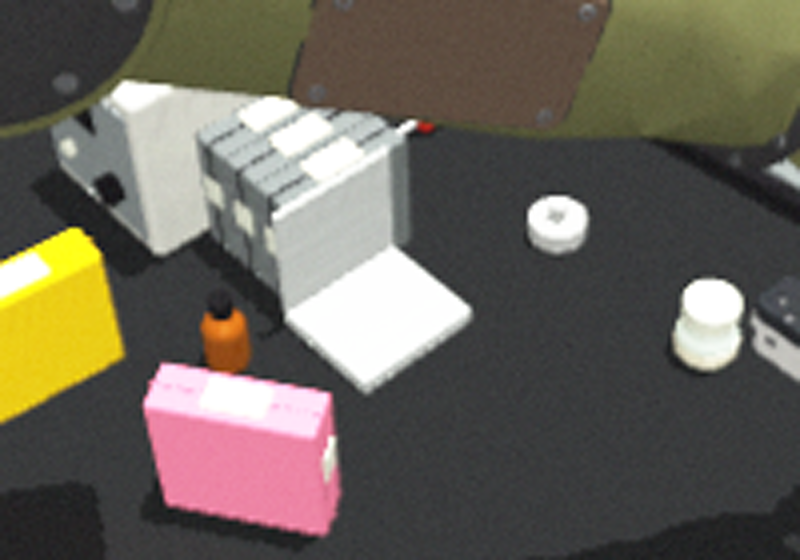

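```bash
python3 -c "
from cell import order
print(order.sign_off())"
```

```text
the job is handed in; nothing more can be done
None
```

I stood the bookend up by pushing the inner face of its foot with the fingertips. I then pushed it by its toe, turning it about 11° to line up, until its back met the end of the row. The job was handed in at about 16 s; it gave no verdict.

- **Bookend:** the last top and side pictures show it standing on its foot with its back flush and parallel to the end case. It sits about 18 mm off the case's middle, against an allowed 45 mm.
- **Contact with the row:** the wrist force rose from about 3.5 N to about 10 N at the end, which showed the back had reached the cases.
- **Cases and other things:** the cases stand upright and shifted only a millimetre or so. The jar, puck and vial look unmoved, and so does the visible part of the screwdriver. I did not check the mug or dial in the last pictures, as they are outside the crop.
- **Robot:** it had backed clear before hand-in, touching nothing.

No check failed. The bookend fell onto its foot later than I had worked out, so I pushed it further and lower than planned.

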